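# Seat a filled syringe in the dose checker

## Robot

A 6-joint arm with a two-finger parallel gripper is mounted at the origin on the work surface. World frame = base frame: x ahead of the robot, y to its left, z up, the work surface at z = 0. Lengths are in m, angles in rad, forces in N, time in s.
With the tool pointing down it reaches from about 0.3 to 0.875 m from the base axis. Payload 4.2 kg.
Tool frame: the origin (TCP) lies midway between the tips of the shut fingers; the grasp point (between the pads) lies 19 mm behind it (r.pinch_z is the distance from the TCP to the grasp point, in m); y points along the fingers, x is the direction in which the jaws open and shut, and the axes are right-handed (so a half turn about y gives the same grasp; the last joint's range is limited). The gripper opens to 85 mm and grips with 20 to 120 N. Pads are 22 mm wide; open, the fingers measure 114 mm over their backs; the gripper's body (76 mm by 85 mm) begins 54 mm behind the grasp point. The pads swing forward as they close: fully open they stand 13 mm farther back than shut.
Start: joints at [-1.309, 0.32, 1.565, -0, 1.257, -0.02], TCP at [0.16, -0.552, 0.205] pointing down, gripper open.
Joint ranges: [-3.11, 3.11], [-0.84, 2.01], [0.21, 2.61], [-1.34, 4.49], [0.05, 2.63], [-2.56, 2.56]. Speed limits (rad/s): [2.57, 2.57, 3.14, 3.14, 3.14, 3.14].

## Interface

Orientations are given as a unit quaternion [w, x, y, z].
In Python, from rig import r gives the robot as it stands.
- The arm moves only by the shell command python3 -m creep 'ROWS' [FORCE]. ROWS is JSON, a list of rows, each a list of 7 numbers: the finger opening in mm, from 0 to 85.4, then the shift along the tool's x, y, z in mm, then the turn, a rotation vector about the tool's x, y, z in rad. In form: [[gripper, tx, ty, tz, rx, ry, rz], ...]. A call has 1 to 8 rows; each row shifts and turns the pose as measured when the row begins, along the tool's axes as they then stand; what a row does not reach is not made up. A row lasts 1/10 s, in which the tool goes at most 50 mm and 8.59 degrees, less where a joint would pass 70% of its speed; a pose out of reach is approached as far as the arm can. A call is refused whole if a number of a shift passes 50 or a number of a turn 0.15, either way. A call with a gripper value outside its range is refused whole. The fingers move at their own pace and stop on an object; FORCE is the grip in N (left out, the last holds). Time passes only in rows, so rows that do not move let the fingers close. It gives the time, the measured TCP pose, the force and the opening at its end, in the units of the state.
- r.read_state(): the state, without advancing time (a new reading comes with each control period).
- r.camera(name): name is "scene" or "top" or "wrist"; returns (picture, depth): 420x560x3 uint8, red, green, blue; 420x560 float32, m along the optical axis (not along the pixel's ray), 0 where there is no reading.
- r.camera_model(name): a dict with "fx", "fy", "cx", "cy" (pixels), "D" ([k1, k2, p1, p2, k3] as OpenCV has them; the pictures are not rectified), "xyz" and "orientation" of the camera in the world. Camera axes: x right, y down, z forward; pixel columns grow to the right and rows downward; lengths in m; the calibration is good to about 2 mm. A picture is of the moment at which its call begins: read the wrist's pose just before it. camera_model takes no time and is no camera call; for the wrist camera it gives the pose at the moment of the call.
- r.close_job(): hands the job in, once; it reports no verdict.
The state is a dict: "clock": time; "joints": joint angles; "qd": joint speeds; "tau": joint torques, N m; "eef_pos": TCP position; "tool_rot": TCP orientation; "contact_force": force on the tool from outside, world axes, zero at the start; "wrist_torque": the same for the moment, N m; "width": opening from 0.0 (shut) to 1.0 (fully open).
Only numpy, scipy, OpenCV 4.12 (cv2) and the standard library are available. Lean on these libraries where they do the work, as an engineer would, in place of code of your own. Each camera call takes 0.05 s, during which the arm holds its last target.

## Task

Take the large capped syringe out of its tray and lay it gently in the V of the dose checker, capped nose towards the steel stop plate but short of it. The plate's setting changes from day to day, so push the syringe along the V by feel until the cap presses its light sensing pin in and bears on the plate itself; press steadily with about 8 newtons for a second (clearly felt, never hard: 18 is too much). Then let go and leave it fully home, lying on both flanks of the V and touching the stop; leave the small syringe, the vial and the tape roll where they are.

Things in the scene. Friction and masses are not known exactly. Their poses are not given: they have to be found in the camera images.
- syringe: The large syringe to seat: clear barrel 29 mm across, 120 mm long, white inside, rigid (plunger locked), 60 to 130 g. Origin on its axis at mid-barrel; x along the axis to the nose, z up at the start. Finger flange at x = -60 to -63 mm, 44 mm wide (y), 16 mm high. Starts level in one of the tray's two places, axis 32.5 mm above the table; grasp it across the barrel within 20 mm of the origin.
- syringe_tip (a point): Centre of the flat end of the large syringe's grey nose cap (14 mm across), 84 mm ahead of its origin along x; this meets the stop.
- small_syringe: A smaller syringe (barrel 18 mm in diameter, 96 mm long) in the tray's other place; a bystander. Origin on its axis at mid-barrel, x to its nose.
- tray: Fixed blue tray 210 x 150 mm, rim 14 mm high, floor 4 mm thick. Origin at the centre of its underside, x along its length. Two places parallel to x at y = +34 and -34 mm, each with two notched grey supports 10 mm long at x = +38 and -38 mm, tops 26 mm above the table.
- checker: Fixed white dose checker, housing 40 mm high, 100 mm wide, x from -105 to +125 mm. Origin on its underside, midway across; x along the V to the stop, z up. Two 90 degree aluminium V saddles in line: rear x -44 to -30 mm, front x +30 to +54 mm, the gap between is for the fingers. Flank tops at z = 62 mm. The large syringe in the V has its axis at y = 0, z = 68.5 mm.
- flank_left: The two flanks of the V on the checker's +y side. Its frame is the checker's frame.
- flank_right: The two flanks of the V on the checker's -y side. Its frame is the checker's frame.
- stop: Fixed rails of the stop; origin at checker x = 76 mm, y = 0, z = 68.5 mm, axes as the checker's. They carry a rigid upright steel plate, 40 mm wide, top 84 mm above the table, whose face stands 0 to 20 mm beyond this origin: that setting is NOT reported. From the plate a 6 mm brass pin sticks out 2 mm on a weak spring (0.35 N at most); the cap must press it in and meet the plate.
- vial: Standing glass vial, 32 mm in diameter, 58 mm high; a bystander. Origin at the centre of its underside.
- tape: Roll of tape lying flat, 76 mm in diameter, 20 mm high; a bystander. Origin at the centre of its underside.
- syringe_back (a point): Centre of the flat back of the large syringe's thumb disc (25 mm across, 4 mm thick), 84 mm behind its origin; it may be pushed. A 10 mm plunger rod joins disc and flange.
Not all that is in view belongs to the job. What is shaped like the syringe but blue or orange is not meant.

How it is judged:
On the way, in this order (a step that is already met when the one before it is completed fails the run):
1. the large syringe is lifted clear of the tray (height (world z) of syringe above 0.08 m and contact force between syringe and tray below 0.01 N), for 0.1 s.
2. lying in the V, its cap is pressed against the stop with 4 N or more for 0.4 s (contact force between syringe and stop above 4 N and y of syringe_tip in the frame of checker between -0.003 and 0.003 m and angle between the x axis of syringe and the x axis of checker, either way round below 0.04 rad and z of syringe in the frame of checker between 0.0665 and 0.0705 m), for 0.4 s.
At the end, for the whole second after the job is handed in: The large syringe lies at rest, let go, on both flanks of the V, nose towards the stop, its axis within 0.04 rad of the V's and its cap within 3 mm of the V's middle plane, and its cap still touches the stop (pin or plate: so within 2 mm of the plate's face) (contact force between syringe and stop above 0.03 N and x of syringe_tip in the frame of stop above -0.003 m and y of syringe_tip in the frame of checker between -0.003 and 0.003 m and angle between the x axis of syringe and the x axis of checker, either way round below 0.04 rad and z of syringe in the frame of checker between 0.0665 and 0.0705 m and contact force between syringe and flank_left above 0.03 N and contact force between syringe and flank_right above 0.03 N and linear speed of syringe below 0.01 m/s and contact force between syringe and the fingers below 0.01 N).
It fails at once if the cap is pressed on the stop with more than 18 N (contact force between syringe and stop above 18 N).
It fails at once if the syringe is pressed or dropped on a flank with more than 25 N (contact force between syringe and flank_left above 25 N or contact force between syringe and flank_right above 25 N).
It fails at once if the small syringe, the vial or the tape roll is moved by more than 20 mm (distance of any of small_syringe, vial, tape from where it was at the start of the episode above 0.02 m).
It also fails if it takes over 72 s, if anything falls off the work surface, if the arm or the gripper's body presses on something with over 40 N, if the wrist force passes 120 N, or if a joint passes its speed limit or range.

## Working session

There is one attempt and no reset: what is moved stays moved. The work goes in short steps, Python scripts to look and compute and a shell command to move; the robot and the scene stay as the last step left them, time stands still between calls to the robot, and variables do not carry over. Pictures are saved under pics/ and viewed, and the job is handed in when it is done.

```bash
ls; mkdir -p pics; python3 - <<'E'
from rig import r
import cv2,numpy as np
for n in ["scene","top"]:
    p,d=r.camera(n); m=r.camera_model(n)
    cv2.imwrite(f"pics/{n}0.png",cv2.cvtColor(p,cv2.COLOR_RGB2BGR)); np.savez(f"{n}0.npz",p=p,d=d); print(n,m)
s=r.read_state(); print(s)
E
```

```text
pics
scene {'fx': 447.9034077741032, 'fy': 447.9034077741032, 'cx': 275.1183480265074, 'cy': 204.39954453202927, 'D': array([0.00230972, 0.        , 0.        , 0.        , 0.        ]), 'xyz': array([ 0.93469294, -0.57444623,  0.58528175]), 'orientation': array([-0.42527836,  0.85547168,  0.26176205, -0.13706618])}
top {'fx': 544.3683913957918, 'fy': 544.3683913957918, 'cx': 276.6484880339081, 'cy': 211.65372349889873, 'D': array([-0.10570462,  0.        ,  0.        ,  0.        ,  0.        ]), 'xyz': array([ 3.95092201e-01, -7.20018789e-04,  1.31237202e+00]), 'orientation': array([-0.04104842,  0.70614199, -0.70559796,  0.0425444 ])}
{'clock': 0.1, 'joints': array([-1.30901690e+00,  3.20258561e-01,  1.56552056e+00,  5.29916974e-06,
        1.25739743e+00, -1.99926696e-02]), 'qd': array([-0.00101912, -0.00258653, -0.00358492,  0.00088349,  0.00035102,
        0.0009633 ]), 'tau': array([ 2.76280352e-04, -4.16408408e+01, -2.34705180e+01,  1.01796144e-05,
        4.96947672e-03,  8.02845923e-08]), 'eef_pos': array([ 0.15977403, -0.55188981,  0.20406295]), 'tool_rot': array([ 0.56560241, -0.56490894,  0.42527583, -0.42439635]), 'contact_force': array([-0.10789997,  0.47409595,  0.38103146]), 'wrist_torque': array([ 0.02894475,  0.02968942, -0.00129648]), 'width': 1.0018372498116346}
```

View pics/scene0.png

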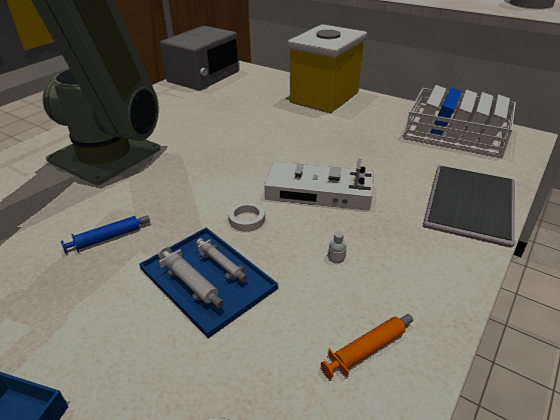

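View pics/top0.png

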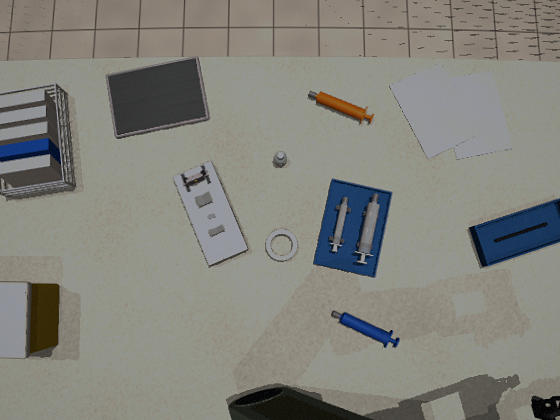

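Top view: the candidates are the white large syringe in the tray (368,228), the white small syringe (341,222), the orange one (340,106) and the blue one (365,328). The one at (368,228) fits, being white, in the tray and the wider of the two. The checker is at (211,213) with its stop at (195,178), the tape is at (281,245) and the vial at (280,158). Next I'll enlarge it to confirm and measure.

```bash
cat > h.py <<'E'
import numpy as np,cv2
from scipy.spatial.transform import Rotation as R
def Rq(q): return R.from_quat([q[1],q[2],q[3],q[0]]).as_matrix()
def K(m): return np.array([[m['fx'],0,m['cx']],[0,m['fy'],m['cy']],[0,0,1]])
def onplane(m,uv,z):
    uv=np.asarray(uv,float).reshape(-1,1,2)
    n=cv2.undistortPoints(uv,K(m),np.asarray(m['D'])).reshape(-1,2)
    d=np.c_[n,np.ones(len(n))]@Rq(m['orientation']).T
    c=np.asarray(m['xyz']); t=(z-c[2])/d[:,2]
    return c+d*t[:,None]
def proj(m,P):
    Rm=Rq(m['orientation']); P=(np.asarray(P,float).reshape(-1,3)-m['xyz'])@Rm
    return cv2.projectPoints(P,np.zeros(3),np.zeros(3),K(m),np.asarray(m['D']))[0].reshape(-1,2)
def cloud(m,d):
    v,u=np.mgrid[:d.shape[0],:d.shape[1]]
    uv=np.stack([u,v],-1).reshape(-1,1,2).astype(float)
    n=cv2.undistortPoints(uv,K(m),np.asarray(m['D'])).reshape(-1,2)
    P=np.c_[n,np.ones(len(n))]*d.reshape(-1,1)
    return (P@Rq(m['orientation']).T+m['xyz']).reshape(*d.shape,3)
E
python3 - <<'E'
from h import *
from rig import r
m=r.camera_model("top"); z=np.load("top0.npz"); p,d=z['p'],z['d']
hsv=cv2.cvtColor(p,cv2.COLOR_RGB2HSV)
C=cloud(m,d)
print("table z",np.median(C[250:300,130:160,2]))
# tray
blue=((hsv[...,0]>95)&(hsv[...,0]<125)&(hsv[...,1]>120)).astype(np.uint8); blue[:160]=0;blue[285:]=0;blue[:,:300]=0;blue[:,420:]=0
c=max(cv2.findContours(blue,0,2)[0],key=cv2.contourArea)
b=cv2.boxPoints(cv2.minAreaRect(c)); W=onplane(m,b,0.014); print("tray px",b,"\n",W.round(4),W[:,:2].mean(0)); print([np.linalg.norm(W[i]-W[i-1]).round(4) for i in range(4)])
hull=np.zeros_like(blue); cv2.fillConvexPoly(hull,b.astype(int),1)
w=((hsv[...,1]<90)&(hsv[...,2]>90)&(hull>0)).astype(np.uint8)
for k in cv2.findContours(w,0,2)[0]:
    if cv2.contourArea(k)>100: print(cv2.minAreaRect(k),cv2.contourArea(k))
# checker top housing at 0.04
w=((hsv[...,1]<40)&(hsv[...,2]>170)).astype(np.uint8); w[:150]=0;w[280:]=0;w[:,:165]=0;w[:,255:]=0
c=max(cv2.findContours(w,0,2)[0],key=cv2.contourArea)
b=cv2.boxPoints(cv2.minAreaRect(c)); W=onplane(m,b,0.04); print("chk px",b,"\n",W.round(4),W[:,:2].mean(0)); print([np.linalg.norm(W[i]-W[i-1]).round(4) for i in range(4)])
for n,(a,bb,cc,dd) in {"tray":(175,280,310,400),"chk":(155,270,165,255)}.items():
    k=cv2.resize(p[a:bb,cc:dd],None,fx=5.5,fy=5.5,interpolation=cv2.INTER_CUBIC); cv2.imwrite(f"pics/{n}1.png",k[...,::-1])
E
```

```text
table z 0.00048770583208612717
tray px [[313.11642 263.30856]
 [331.50064 178.45847]
 [392.40805 191.65506]
 [374.02383 276.50516]] 
 [[ 0.4257 -0.0903  0.014 ]
 [ 0.6305 -0.1363  0.014 ]
 [ 0.5985 -0.2842  0.014 ]
 [ 0.3941 -0.2354  0.014 ]] [ 0.51221863 -0.18652523]
[np.float64(0.1485), np.float64(0.2099), np.float64(0.1513), np.float64(0.2101)]
((341.2460021972656, 224.150146484375), (11.122323036193848, 54.80272674560547), 16.144338607788086) 249.0
((371.1287841796875, 228.55838012695312), (18.399999618530273, 70.43998718261719), 16.260204315185547) 539.0Traceback (most recent call last):
  File "<stdin>", line 17, in <module>
ValueError: max() iterable argument is empty
```

```bash
python3 - <<'E'
from h import *
from rig import r
m=r.camera_model("top"); z=np.load("top0.npz"); p,d=z['p'],z['d']
hsv=cv2.cvtColor(p,cv2.COLOR_RGB2HSV); C=cloud(m,d)
print(hsv[230,205],hsv[160,250],hsv[240,235])
sub=np.zeros(d.shape,bool); sub[150:280,165:255]=1
w=((C[...,2]>.033)&(C[...,2]<.047)&sub).astype(np.uint8)
w2=((C[...,2]>.033)&sub).astype(np.uint8)
for ww in (w,w2):
    c=max(cv2.findContours(ww,0,2)[0],key=cv2.contourArea)
    b=cv2.boxPoints(cv2.minAreaRect(c)); W=onplane(m,b,0.04); print("chk px",b,"\n",W.round(4),W[:,:2].mean(0)); print([np.linalg.norm(W[i]-W[i-1]).round(4) for i in range(4)])
for n,(a,bb,cc,dd) in {"tray":(175,280,310,400),"chk":(155,270,165,255)}.items():
    k=cv2.resize(p[a:bb,cc:dd],None,fx=5,fy=5,interpolation=cv2.INTER_CUBIC); cv2.imwrite(f"pics/{n}1.png",k[...,::-1])
a=cv2.imread("pics/tray1.png");b=cv2.imread("pics/chk1.png");h=min(len(a),len(b))
cv2.imwrite("pics/both1.png",cv2.resize(np.hstack([a[:h],b[:h]]),(800,int(800*h/(a.shape[1]+b.shape[1])))))
E
```

```text
[112  18 160] [ 32  22 150] [114  16 159]
chk px [[171.08873 176.21304]
 [210.99406 159.58582]
 [248.213   248.91125]
 [208.30766 265.53848]] 
 [[0.6311 0.2481 0.04  ]
 [0.6713 0.1534 0.04  ]
 [0.4586 0.063  0.04  ]
 [0.4196 0.1559 0.04  ]] [0.54514351 0.15510873]
[np.float64(0.2307), np.float64(0.1029), np.float64(0.2311), np.float64(0.1008)]
chk px [[171.26898 175.53067]
 [211.2127  159.1435 ]
 [248.14685 249.1705 ]
 [208.20312 265.55768]] 
 [[0.6327 0.2477 0.04  ]
 [0.6724 0.1529 0.04  ]
 [0.458  0.0632 0.04  ]
 [0.4196 0.1562 0.04  ]] [0.54566249 0.15498399]
[np.float64(0.232), np.float64(0.1028), np.float64(0.2324), np.float64(0.1006)]
```

View pics/both1.png

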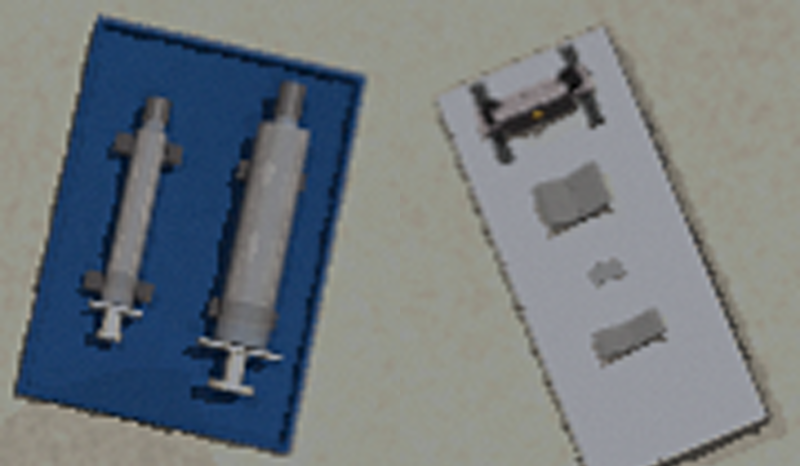

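```bash
python3 - <<'E'
from h import *
from rig import r
s=r.read_state(); print("tool axes cols\n",Rq(s['tool_rot']).round(3), r.pinch_z)
m=r.camera_model("wrist"); print(m['xyz'],Rq(m['orientation']).round(2))
m=r.camera_model("top"); z=np.load("top0.npz"); p,d=z['p'],z['d']
hsv=cv2.cvtColor(p,cv2.COLOR_RGB2HSV); C=cloud(m,d)
# syringe in tray via non-blue & height>20mm
o=np.array([.5122,-.1865]);a=np.radians(-13.05);ex=np.array([np.cos(a),np.sin(a)]);ey=np.array([-ex[1],ex[0]])
sub=np.zeros(d.shape,bool); sub[175:280,310:400]=1
uv=np.argwhere(sub)[:,::-1]
P=onplane(m,uv,.0325); L=np.c_[(P[:,:2]-o)@ex,(P[:,:2]-o)@ey]
sat=hsv[uv[:,1],uv[:,0],1]
k=(sat<110)&(abs(L[:,0])<.1)&(L[:,1]<-.012)&(L[:,1]>-.06)
print("x range",np.percentile(L[k,0],[0,1,99,100]))
for x in np.arange(-.1,.1,.008):
    q=k&(abs(L[:,0]-x)<.004)
    if q.any(): print(round(x,3),L[q,1].min().round(4),L[q,1].max().round(4),q.sum())
# checker midthings
o=np.array([.536,.1511]);a=np.radians(23.3);ex=np.array([np.cos(a),np.sin(a)]);ey=np.array([-ex[1],ex[0]])
sub=np.zeros(d.shape,bool); sub[150:280,165:255]=1
Q=C[sub]; q=Q[:,2]>.046
for X in Q[q]: print(((X[:2]-o)@ex).round(3),((X[:2]-o)@ey).round(3),X[2].round(3),end=' | ')
E
```

```text
tool axes cols
 [[ 0.278 -0.     0.961]
 [-0.961  0.002  0.278]
 [-0.002 -1.     0.   ]] 0.0187
[ 0.23446982 -0.52991218  0.37298191] [[ 0.28 -0.92 -0.29]
 [-0.96 -0.26 -0.08]
 [-0.    0.3  -0.95]]
x range [-0.08016205 -0.07821135  0.08653526  0.0901803 ]
-0.084 -0.0366 -0.0366 1
-0.076 -0.0458 -0.0236 30
-0.068 -0.0393 -0.0285 17
-0.06 -0.0558 -0.0122 36
-0.052 -0.0581 -0.0168 46
-0.044 -0.05 -0.0161 47
-0.036 -0.0513 -0.0152 51
-0.028 -0.0489 -0.0201 42
-0.02 -0.0484 -0.0204 41
-0.012 -0.0487 -0.0199 41
-0.004 -0.0477 -0.0197 42
0.004 -0.0486 -0.0206 41
0.012 -0.0489 -0.0201 42
0.02 -0.0488 -0.0199 41
0.028 -0.0483 -0.0174 42
0.036 -0.051 -0.0146 51
0.044 -0.0495 -0.0154 45
0.052 -0.0481 -0.0199 41
0.06 -0.0484 -0.0208 40
0.068 -0.047 -0.0226 24
0.076 -0.0403 -0.0272 20
0.084 -0.0407 -0.028 19
0.092 -0.0397 -0.0299 5
-0.189 -0.084 1.312 | -0.189 -0.084 1.312 | -0.189 -0.084 1.312 | -0.189 -0.084 1.312 | 0.114 -0.035 0.047 | 0.115 -0.025 0.048 | 0.107 -0.03 0.051 | -0.189 -0.084 1.312 | 0.115 -0.007 0.047 | 0.114 -0.011 0.046 | 0.105 -0.021 0.068 | 0.104 -0.023 0.066 | 0.104 -0.025 
[... 11745 characters left out ...]
46 | -0.06 -0.006 0.046 | -0.044 0.043 0.046 | -0.189 -0.084 1.312 | -0.077 -0.029 0.047 | -0.058 0.028 0.047 | -0.063 0.015 0.047 | -0.077 -0.012 0.047 | -0.087 -0.035 0.046 | -0.06 0.047 0.046 | -0.092 -0.028 0.047 | -0.077 0.013 0.046 | -0.079 0.009 0.046 | -0.1 -0.04 0.049 | -0.074 0.032 0.046 | -0.189 -0.084 1.312 | -0.074 0.038 0.046 | -0.189 -0.084 1.312 | -0.092 -0.003 0.05 | -0.082 0.031 0.046 | -0.1 -0.012 0.047 | -0.089 0.021 0.048 | -0.1 0.0 0.047 | -0.094 0.021 0.046 | -0.085 0.047 0.05 | -0.189 -0.084 1.312 | -0.189 -0.084 1.312 | -0.102 0.024 0.046 | -0.189 -0.084 1.312 | -0.189 -0.084 1.312 | -0.1 0.041 0.046 | -0.189 -0.084 1.312 | -0.189 -0.084 1.312 | -0.189 -0.084 1.312 |
```

The enlargement shows the wide white syringe with its grey cap up (+x) in the tray's right-hand place. The tray measures 210 x 150 mm and the checker's saddles fall where they should. The syringe axis is at tray y = -34 mm and its origin at about tray x = +5 mm. The depth puts the plate face near checker x = 88 mm. Next I turn the tool onto the syringe's axis and move above it.

```bash
cat > go.py <<'E'
# usage: go.py x y z yawdeg  -> remaining shift in tool mm, yaw turn about tool y, tilt
import sys; from h import *; from rig import r
s=r.read_state(); Rm=Rq(s['tool_rot']); x,y,z,yaw=map(float,sys.argv[1:5]); a=np.radians(yaw)
Rg=np.array([[np.sin(a),0,np.cos(a)],[-np.cos(a),0,np.sin(a)],[0,-1,0]])
print("t",round(s['clock'],2),"pos",s['eef_pos'].round(4),"F",s['contact_force'].round(2),"w",round(s['width']*85.4,1))
print("shift mm",(Rm.T@(np.array([x,y,z])-s['eef_pos'])*1e3).round(1),"after-turn axes",(Rg.T@(np.array([x,y,z])-s['eef_pos'])*1e3).round(1),"rotvec",R.from_matrix(Rm.T@Rg).as_rotvec().round(3))
E
python3 -m creep '[[42,0,0,0,0,0.127,0],[42,0,0,0,0,0.127,0],[42,0,0,0,0,0.127,0],[42,0,0,0,0,0.127,0]]' 30
python3 -m creep '[[42,-50,0,33,0,0,0],[42,-50,0,33,0,0,0],[42,-50,0,33,0,0,0],[42,-50,0,33,0,0,0],[42,-50,0,33,0,0,0],[42,-50,0,33,0,0,0],[42,-50,0,33,0,0,0],[42,0,0,0,0,0,0]]'
python3 go.py .5094 -.2210 .16 -13.05
```

```text
clock: 0.5
eef_pos: [0.1594, -0.5506, 0.2019]
tool_rot: [0.436, -0.434, 0.559, -0.555]
contact_force: [-0.2, 0.1, -0.3]
width: 0.493
clock: 1.3
eef_pos: [0.4232, -0.3101, 0.1993]
tool_rot: [0.434, -0.431, 0.563, -0.556]
contact_force: [-0.3, -0.9, -0.4]
width: 0.494
t 1.3 pos [ 0.4232 -0.3101  0.1993] F [-0.32 -0.95 -0.39] w 42.2
shift mm [-107.6   39.9   61.3] after-turn axes [-106.3   39.3   63.9] rotvec [ 0.006 -0.027 -0.009]
```

```bash

python3 -m creep '[[42,-45,0,25,0,-0.027,-0.009],[42,-40,0,25,0,0,0],[42,-20,0,12,0.006,0,0],[42,0,0,0,0,0,0]]'
python3 go.py .5094 -.2210 .16 -13.05
python3 - <<'E'
from h import *
from rig import r
m=r.camera_model("wrist");p,d=r.camera("wrist"); np.savez("w1.npz",p=p,d=d,xyz=m['xyz'],ori=m['orientation'])
cv2.imwrite("pics/w1.png",p[...,::-1])
print(m['xyz'])
E
```

```text
clock: 1.7
eef_pos: [0.5049, -0.2258, 0.1974]
tool_rot: [0.439, -0.442, 0.554, -0.553]
contact_force: [-0.9, -0.3, -1.1]
width: 0.491
t 1.7 pos [ 0.5049 -0.2258  0.1974] F [-0.95 -0.34 -1.15] w 41.9
shift mm [-5.8 37.4  3.4] after-turn axes [-5.7 37.4  3.3] rotvec [0.004 0.001 0.002]
[ 0.58123386 -0.24231178  0.36607565]
```

View pics/w1.png

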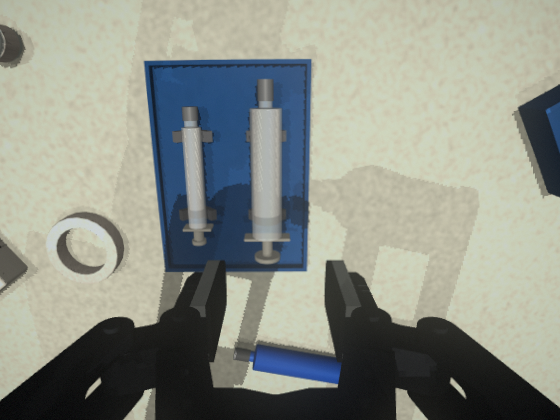

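The wrist view shows the large syringe at (266,175), cap at (265,90), thumb disc at (267,257), with the fingers either side of its line. I'll measure it from this view too.

```bash
python3 - <<'E'
from h import *
from rig import r
m=r.camera_model("wrist");z=np.load("w1.npz");p=z['p'];m['xyz']=z['xyz'];m['orientation']=z['ori']
hsv=cv2.cvtColor(p,cv2.COLOR_RGB2HSV)
k=(hsv[...,1]<120)
def row(v):
    c=[u for u in range(235,300) if k[v,u]]; return (min(c)+max(c))/2,max(c)-min(c)+1
pts=[]
for v in list(range(112,128,4))+list(range(148,205,4)):
    c,w=row(v); pts.append((c,v,w))
pts=np.array(pts); print(pts[::4])
W=onplane(m,pts[:,:2],.0325)
f=np.polyfit(W[:,0],W[:,1],1); print("yaw",np.degrees(np.arctan(f[0])))
e=onplane(m,[[265,79.5]],.0325)[0]; b=onplane(m,[[267,264.]],.0325-.006)[0]; print("tip",e,"back",b)
ex=np.array([1,f[0]])/np.hypot(1,f[0])
print(np.linalg.norm(e-b)); t=e[:2]-.084*ex; t[1]=np.polyval(f,t[0]); print("origin",t)
E
```

```text
[[265.  112.   33. ]
 [265.  148.   33. ]
 [265.5 164.   32. ]
 [266.  180.   31. ]
 [275.  196.   49. ]]
yaw -8.820233658650185
tip [ 0.58964582 -0.23607069  0.0325    ] back [ 0.41716179 -0.19655603  0.0265    ]
0.177054088894503
origin [ 0.50663918 -0.21899952]
```

```bash
python3 - <<'E'
from h import *
from rig import r
m=r.camera_model("wrist");z=np.load("w1.npz");p=z['p'];m['xyz']=z['xyz'];m['orientation']=z['ori']
hsv=cv2.cvtColor(p,cv2.COLOR_RGB2HSV)
k=(hsv[...,1]<120)
pts=[]
for v in list(range(110,126,2))+list(range(146,190,2)):
    c=[u for u in range(235,300) if k[v,u]]
    if max(c)-min(c)<34: pts.append(((min(c)+max(c))/2,v))
W=onplane(m,pts,.0325+.003)
f=np.polyfit(W[:,0],W[:,1],1); print(len(pts),"yaw",np.degrees(np.arctan(f[0])))
ex=np.array([1,f[0]])/np.hypot(1,f[0])
# junction barrel/cap ends
col=hsv[60:275,266]; print([(60+i,int(x[1]),int(x[2])) for i,x in enumerate(col) if i%1==0 and (10<i<55 or i>165)][::2])
for v,zz in ((79.5,.0395),(108,.047),(250,.045),(264,.0325)):
    e=onplane(m,[[266,v]],zz)[0]; print(v,e.round(4),((e[:2]-[.5122,-.1865])@[.9742,-.2258]).round(4))
print("y at x=.5094",np.polyval(f,.5094))
E
```

```text
30 yaw -12.836125617602768
[(71, 152, 126), (73, 152, 126), (75, 150, 126), (77, 151, 125), (79, 22, 129), (81, 8, 134), (83, 8, 135), (85, 8, 134), (87, 8, 135), (89, 8, 135), (91, 8, 135), (93, 8, 134), (95, 8, 135), (97, 8, 134), (99, 8, 134), (101, 18, 159), (103, 28, 171), (105, 26, 169), (107, 16, 145), (109, 8, 162), (111, 6, 178), (113, 6, 179), (226, 16, 161), (228, 19, 164), (230, 19, 164), (232, 17, 167), (234, 9, 174), (236, 9, 175), (238, 9, 175), (240, 11, 179), (242, 25, 150), (244, 25, 151), (246, 24, 150), (248, 27, 152), (250, 27, 150), (252, 27, 150), (254, 28, 146), (256, 26, 119), (258, 22, 91), (260, 25, 131), (262, 28, 154), (264, 21, 84), (266, 61, 59), (268, 94, 76), (270, 108, 87), (272, 20, 127), (274, 32, 137)]
79.5 [ 0.5893 -0.237   0.0395] 0.0865
108 [ 0.567  -0.2319  0.047 ] 0.0636
250 [ 0.4405 -0.2015  0.045 ] -0.0664
264 [ 0.4203 -0.1964  0.0325] -0.0873
y at x=.5094 -0.21754816583429035
```

```bash

python3 -m creep '[[42,-4,40,3,0.004,0,0],[42,0,40,0,0,0,0],[42,0,30,0,0,0,0],[42,0,25,0,0,0,0],[42,0,0,0,0,0,0]]'
python3 go.py .5085 -.2192 .013 -12.95
```

```text
clock: 2.25
eef_pos: [0.5034, -0.2311, 0.0595]
tool_rot: [-0.437, 0.44, -0.553, 0.556]
contact_force: [-0.7, 0.8, 0.0]
width: 0.492
t 2.25 pos [ 0.5034 -0.2311  0.0595] F [-0.67  0.75  0.05] w 42.0
shift mm [-13.1  46.4   2.1] after-turn axes [-12.8  46.5   2.3] rotvec [-0.001 -0.007  0.007]
```

```bash

python3 -m creep '[[42,-13,0,2,0,-0.007,0.007],[42,0,0,0,0,0,0]]'
python3 go.py .5085 -.2192 .013 -12.95
```

```text
clock: 2.45
eef_pos: [0.5081, -0.2204, 0.0608]
tool_rot: [-0.44, 0.439, -0.553, 0.554]
contact_force: [-0.2, -0.1, 0.8]
width: 0.488
t 2.45 pos [ 0.5081 -0.2204  0.0608] F [-0.2  -0.05  0.77] w 41.7
shift mm [-1.2 47.8  0. ] after-turn axes [-1.2 47.8  0.1] rotvec [-0.002 -0.002 -0.   ]
```

```bash

python3 -m creep '[[42,-1.5,15,0,0,0,0],[42,0,10,0,0,0,0],[42,0,0,0,0,0,0]]'
python3 go.py .5085 -.2192 .013 -12.95
```

```text
clock: 2.75
eef_pos: [0.5116, -0.2205, 0.0399]
tool_rot: [-0.442, 0.438, -0.55, 0.557]
contact_force: [-0.5, 0.3, -0.5]
width: 0.494
t 2.75 pos [ 0.5116 -0.2205  0.0399] F [-0.48  0.35 -0.51] w 42.2
shift mm [-0.6 26.9 -3.6] after-turn axes [-0.6 26.9 -3.3] rotvec [-0.011 -0.002  0.002]
```

```bash

python3 -m creep '[[42,0,12,-3,-0.011,0,0],[42,0,9,0,0,0,0],[42,0,0,0,0,0,0]]'
python3 go.py .5085 -.2192 .013 -12.95
```

```text
clock: 3.05
eef_pos: [0.5099, -0.2205, 0.0192]
tool_rot: [-0.44, 0.44, -0.552, 0.555]
contact_force: [0.2, 0.2, -0.1]
width: 0.496
t 3.05 pos [ 0.5099 -0.2205  0.0192] F [ 0.2   0.18 -0.06] w 42.3
shift mm [-1.   6.2 -1.7] after-turn axes [-1.   6.2 -1.7] rotvec [-0.003 -0.001  0.003]
```

```bash

python3 -m creep '[[42,-1,8,-1.5,0,0,0],[42,0,0,0,0,0,0]]'
python3 go.py .5085 -.2192 .011 -12.95
python3 -m creep '[[36,0,0,0,0,0,0],[33,0,0,0,0,0,0],[31,0,0,0,0,0,0],[31,0,0,0,0,0,0]]' 25
python3 go.py .5085 -.2192 .011 -12.95
python3 -c "
from rig import r;import cv2
p,d=r.camera('wrist');cv2.imwrite('pics/w2.png',p[...,::-1])"
```

```text
clock: 3.25
eef_pos: [0.5085, -0.2192, 0.0104]
tool_rot: [-0.44, 0.44, -0.552, 0.555]
contact_force: [-0.4, 0.6, 0.2]
width: 0.492
t 3.25 pos [ 0.5085 -0.2192  0.0104] F [-0.37  0.62  0.17] w 42.0
shift mm [ 0.  -0.6 -0. ] after-turn axes [ 0.  -0.6 -0. ] rotvec [-0.003 -0.001  0.003]
clock: 3.65
eef_pos: [0.5089, -0.2193, 0.0107]
tool_rot: [-0.44, 0.44, -0.552, 0.555]
contact_force: [-0.0, 0.3, 0.4]
width: 0.363
t 3.65 pos [ 0.5089 -0.2193  0.0107] F [-0.03  0.35  0.44] w 31.0
shift mm [-0.  -0.3 -0.4] after-turn axes [-0.  -0.3 -0.4] rotvec [-0.004 -0.001  0.003]
```

View pics/w2.png

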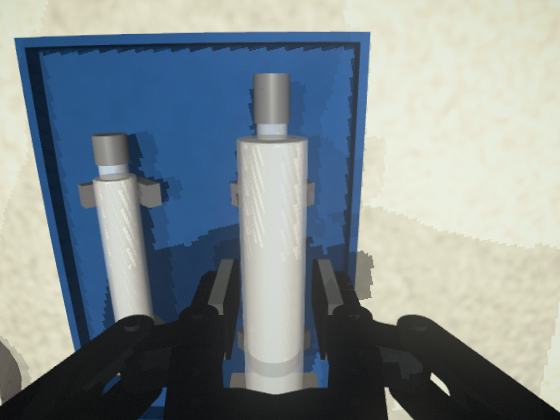

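The barrel (240–306) sits centred between the fingers, which are clear of the rim and the small syringe, so I'll close.

```bash

python3 -m creep '[[15,0,0,0,0,0,0],[15,0,0,0,0,0,0],[15,0,0,0,0,0,0],[15,0,0,0,0,0,0]]' 30
python3 go.py .5085 -.2192 .1 -12.95
python3 -m creep '[[15,0,-4,0,0,0,0],[15,0,-8,0,0,0,0],[15,0,0,0,0,0,0]]'
python3 go.py .5085 -.2192 .1 -12.95
```

```text
clock: 4.1
eef_pos: [0.5092, -0.2184, 0.0111]
tool_rot: [-0.44, 0.44, -0.552, 0.555]
contact_force: [-0.8, 2.1, 0.9]
width: 0.286
t 4.1 pos [ 0.5092 -0.2184  0.0111] F [-0.79  2.11  0.87] w 24.4
shift mm [  1.1 -88.9  -0.1] after-turn axes [  0.9 -88.9  -0.5] rotvec [-0.004 -0.002  0.002]
clock: 4.4
eef_pos: [0.5089, -0.2189, 0.0238]
tool_rot: [-0.44, 0.44, -0.552, 0.555]
contact_force: [-0.9, -0.5, -1.2]
width: 0.284
t 4.4 pos [ 0.5089 -0.2189  0.0238] F [-0.94 -0.48 -1.18] w 24.2
shift mm [  0.6 -76.2  -0.1] after-turn axes [  0.4 -76.2  -0.3] rotvec [-0.003 -0.002  0.002]
```

```bash

python3 -m creep '[[15,0,-20,0,0,0,0],[15,0,-25,0,0,0,0],[15,0,-30,0,0,0,0],[15,0,-30,0,0,0,0],[15,0,-30,0,0,0,0],[15,0,0,0,0,0,0],[15,0,0,0,0,0,0]]'
python3 go.py .5085 -.2192 .16 -12.95
python3 -c "
from rig import r;import cv2
p,d=r.camera('wrist');cv2.imwrite('pics/w3.png',p[...,::-1]);p,d=r.camera('scene');cv2.imwrite('pics/s3.png',cv2.resize(p[150:350,100:380],None,fx=2.8,fy=2.8)[...,::-1])"
```

```text
clock: 5.1
eef_pos: [0.5074, -0.2189, 0.1642]
tool_rot: [-0.439, 0.44, -0.552, 0.555]
contact_force: [0.5, -0.0, -1.0]
width: 0.285
t 5.1 pos [ 0.5074 -0.2189  0.1642] F [ 0.5  -0.03 -1.02] w 24.4
shift mm [0.  4.2 1.2] after-turn axes [0.1 4.2 1.2] rotvec [-0.002 -0.002  0.003]
```

View pics/w3.png

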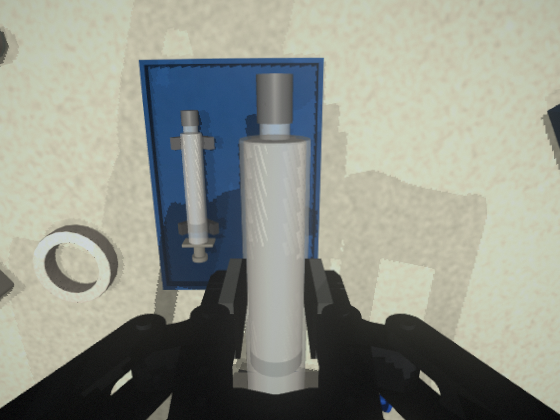

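View pics/s3.png

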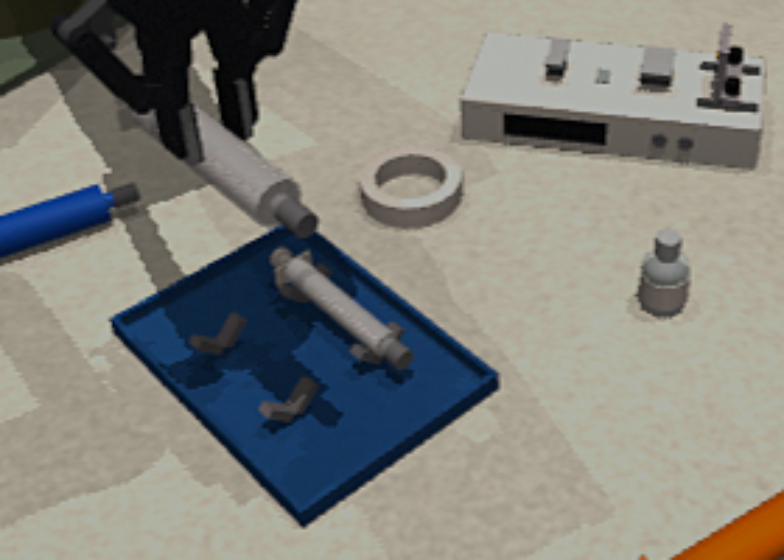

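Lifted and held level. Next I measure the syringe in the tool frame.

```bash
cat > syr.py <<'E'
from h import *
from rig import r
import sys
s=r.read_state(); m=r.camera_model("wrist");p,d=r.camera("wrist")
name=sys.argv[1]; np.savez(name+".npz",p=p,d=d,xyz=m['xyz'],ori=m['orientation']); cv2.imwrite(f"pics/{name}.png",p[...,::-1])
hsv=cv2.cvtColor(p,cv2.COLOR_RGB2HSV); C=cloud(m,d); Rm=Rq(s['tool_rot']); T=(C-s['eef_pos'])@Rm*1e3
# syringe by depth: tool y between -40 and -8, |x|<25, z>25
k=(T[...,1]<-8)&(T[...,1]>-45)&(abs(T[...,0])<25)&(T[...,2]>20)&(T[...,2]<100)&(d>0)
for a in range(20,100,8):
    q=k&(T[...,2]>=a)&(T[...,2]<a+8)
    if q.sum()>10: print(a+4,"x lo/hi",np.percentile(T[q][:,0],[3,97]).round(1),"mid",np.percentile(T[q][:,0],[3,97]).mean().round(1),"top y",np.percentile(T[q][:,1],5).round(1),q.sum())
print("z max",np.percentile(T[k][:,2],[99,99.8]))
E
python3 syr.py w4
```

```text
24 x lo/hi [-13.5  12.1] mid -0.7 top y -35.8 1251
32 x lo/hi [-13.6  11.9] mid -0.9 top y -35.8 1345
40 x lo/hi [-13.5  11.8] mid -0.9 top y -35.7 1392
48 x lo/hi [-13.7  12. ] mid -0.8 top y -35.7 1477
56 x lo/hi [-13.5  11.8] mid -0.9 top y -35.6 1752
64 x lo/hi [-6.9  5.1] mid -0.9 top y -28.3 694
72 x lo/hi [-7.2  5.3] mid -1.0 top y -28.5 784
80 x lo/hi [-7.5  5.2] mid -1.1 top y -28.5 767
z max [82.41260191 83.10187153]
```

```bash

python3 -m creep '[[15,0,0,0,0,-0.13,0],[15,0,0,0,0,-0.13,0],[15,0,0,0,0,-0.13,0],[15,0,0,0,0,-0.13,0],[15,0,0,0,0,-0.13,0],[15,0,0,0,0,0,0]]'
python3 go.py .481 .1274 .15 23.3
```

```text
clock: 5.85
eef_pos: [0.5025, -0.2167, 0.1542]
tool_rot: [-0.597, 0.6, -0.382, 0.371]
contact_force: [-0.3, -0.1, -1.3]
width: 0.281
t 5.85 pos [ 0.5025 -0.2167  0.1542] F [-0.32 -0.09 -1.3 ] w 24.0
shift mm [-319.5    6.1  129.6] after-turn axes [-324.6    4.2  116.3] rotvec [ 0.013  0.041 -0.011]
```

```bash

python3 -m creep '[[15,-25,0,9,0,0.03,0],[15,-40,0,15,0,0,0],[15,-40,0,15,0,0,0],[15,-40,0,15,0,0,0],[15,-40,0,15,0,0,0],[15,-40,0,15,0,0,0],[15,-30,0,10,0,0,0],[15,0,0,0,0,0,0]]'
python3 go.py .481 .1274 .15 23.3
```

```text
clock: 6.65
eef_pos: [0.4841, 0.063, 0.1482]
tool_rot: [-0.583, 0.59, -0.404, 0.385]
contact_force: [1.1, -0.8, -1.3]
width: 0.287
t 6.65 pos [0.4841 0.063  0.1482] F [ 1.14 -0.85 -1.35] w 24.5
shift mm [-60.9  -1.3  21.3] after-turn axes [-60.4  -1.8  22.6] rotvec [ 0.024 -0.021 -0.017]
```

```bash

python3 -m creep '[[15,-35,0,12,0.024,-0.021,-0.017],[15,-18,0,6,0,0,0],[15,-6,0,2,0,0,0],[15,0,0,0,0,0,0]]'
python3 go.py .481 .1274 .15 23.3; python3 syr.py w5
```

```text
clock: 7.05
eef_pos: [0.4792, 0.1249, 0.1459]
tool_rot: [-0.588, 0.591, -0.391, 0.391]
contact_force: [0.7, -0.1, -0.6]
width: 0.285
t 7.05 pos [0.4792 0.1249 0.1459] F [ 0.69 -0.06 -0.63] w 24.3
shift mm [-1.6 -4.1  2.6] after-turn axes [-1.6 -4.1  2.6] rotvec [ 0.004 -0.007  0.002]
24 x lo/hi [-13.2  12.2] mid -0.5 top y -35.9 1257
32 x lo/hi [-13.3  12.3] mid -0.5 top y -35.9 1324
40 x lo/hi [-13.1  12.1] mid -0.5 top y -35.9 1401
48 x lo/hi [-13.3  12.3] mid -0.5 top y -35.9 1465
56 x lo/hi [-13.4  12. ] mid -0.7 top y -35.7 1795
64 x lo/hi [-6.5  5.4] mid -0.6 top y -28.2 685
72 x lo/hi [-6.9  5.6] mid -0.7 top y -28.6 781
80 x lo/hi [-7.2  5.8] mid -0.7 top y -28.7 807
z max [82.80075295 83.47869253]
```

View pics/w5.png

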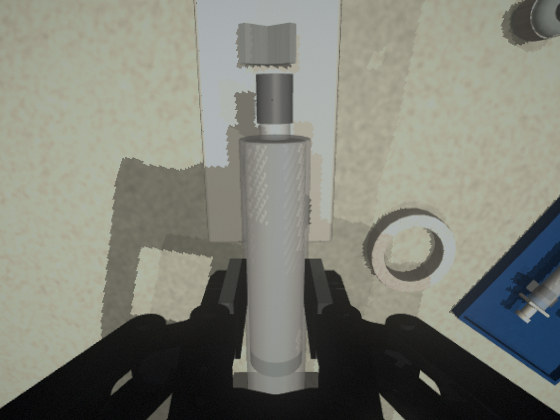

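The wrist view shows the cap at (274,98), the front saddle just beyond it at (267,45) and the housing edges at columns ~197 and ~338. I'll measure the V's line from the same view.

```bash
cat > chk.py <<'E'
from h import *
from rig import r
import sys
m=r.camera_model("wrist");z=np.load(sys.argv[1]+".npz");p,d=z['p'],z['d'];m['xyz']=z['xyz'];m['orientation']=z['ori']
C=cloud(m,d); o=np.array([.536,.1511]);a=np.radians(23.3);ex=np.array([np.cos(a),np.sin(a)]);ey=np.array([-ex[1],ex[0]])
X=(C[...,:2]-o)@ex*1e3; Y=(C[...,:2]-o)@ey*1e3; Z=C[...,2]*1e3
sad=(X>25)&(X<60)&(abs(Y)<26)&(Z>48)&(Z<68)&(d>0)
print("n",sad.sum(),"x",np.percentile(X[sad],[1,99]).round(1),"z",np.percentile(Z[sad],[1,99]).round(1))
for x in range(30,54,4):
    q=sad&(X>=x)&(X<x+4)
    if q.sum()>20:
        y,zz=Y[q],Z[q]; lo,hi=np.percentile(y,[1,99]); 
        l=(y<-3)&(y>-16);h=(y>3)&(y<16)
        fl=np.polyfit(y[l],zz[l],1) if l.sum()>5 else [0,0]; fh=np.polyfit(y[h],zz[h],1) if h.sum()>5 else [0,0]
        print(x+2,"y",lo.round(1),hi.round(1),"mid",((lo+hi)/2).round(2),"slopes",np.round([fl[0],fh[0]],2),"V y",((fl[1]-fh[1])/(fh[0]-fl[0])).round(2))
top=(Z>36)&(Z<44)&(X>-110)&(X<130)&(abs(Y)<60)&(d>0)
for x in range(-100,80,12):
    q=top&(X>=x)&(X<x+12)
    if q.sum()>50: print(x+6,"housing y",np.percentile(Y[q],[.3,99.7]).round(1),np.median(Z[q]).round(1))
E
python3 chk.py w5
```

```text
n 2250 x [31.1 55. ] z [48.3 62.4]
32 y -15.1 20.6 mid 2.76 slopes [-0.59  0.87] V y 4.46
36 y -15.1 21.1 mid 3.03 slopes [-0.49  0.96] V y 5.99
40 y -15.1 21.0 mid 2.97 slopes [-0.44  0.97] V y 6.26
44 y -15.0 20.8 mid 2.91 slopes [-0.45  0.94] V y 6.21
48 y -15.0 20.7 mid 2.84 slopes [-0.49  0.97] V y 5.76
52 y -15.0 21.2 mid 3.11 slopes [-0.48  0.97] V y 5.95
-94 housing y [-46.8  52.7] 39.9
-82 housing y [-46.5  52.9] 39.8
-70 housing y [-46.8  52.6] 39.8
-58 housing y [-46.9  52.7] 39.8
-46 housing y [-46.6  52.8] 39.8
-34 housing y [-46.9  52.7] 39.8
-22 housing y [-46.4  52.5] 39.8
-10 housing y [-46.3  52.7] 39.8
2 housing y [-46.1  52.7] 39.8
14 housing y [-46.4  52.6] 39.7
26 housing y [-46.6  52.6] 39.8
38 housing y [-46.8  52.3] 39.8
50 housing y [-47.1  52.2] 39.8
62 housing y [-46.8  52.3] 39.8
74 housing y [-47.  52.] 39.9
```

In the robot's own frame the V lies about 2.9 mm off the top-camera estimate. The wrist view agrees with where the grasp actually closed, so I'll use that: checker origin (0.5358, 0.1542), yaw 23.15°. Now to hover over the release spot, tip at checker x ≈ 72 mm.

```bash
python3 go.py .5259 .1492 .09 23.15
python3 -m creep '[[15,-1,0,20,0.004,-0.007,0.002],[15,0,8,20,0,0,0],[15,0,15,12,0,0,0],[15,0,15,0,0,0,0],[15,0,10,0,0,0,0],[15,0,0,0,0,0,0]]'
python3 go.py .5259 .1492 .085 23.15
```

```text
t 7.1 pos [0.4793 0.1244 0.1459] F [-0.55 -0.54 -1.34] w 24.6
shift mm [-4.9 55.7 52.9] after-turn axes [-4.5 55.9 52.6] rotvec [ 0.005 -0.005  0.003]
clock: 7.7
eef_pos: [0.5301, 0.1377, 0.0956]
tool_rot: [-0.587, 0.59, -0.392, 0.393]
contact_force: [-0.3, -0.1, -0.5]
width: 0.287
t 7.7 pos [0.5301 0.1377 0.0956] F [-0.28 -0.07 -0.49] w 24.5
shift mm [-12.3  10.6   0.6] after-turn axes [-12.2  10.6   0.7] rotvec [ 0.002 -0.01   0.004]
```

```bash

python3 -m creep '[[15,-12,0,0.5,0.002,-0.01,0.004],[15,0,0,0,0,0,0],[15,0,8,0,0,0,0],[15,0,0,0,0,0,0]]'
python3 go.py .5259 .1492 .07 23.15;python3 syr.py w6; python3 chk.py w6 | head -7
```

```text
clock: 8.1
eef_pos: [0.5261, 0.149, 0.0888]
tool_rot: [0.591, -0.589, 0.389, -0.39]
contact_force: [0.3, -0.7, -1.2]
width: 0.285
t 8.1 pos [0.5261 0.149  0.0888] F [ 0.32 -0.74 -1.2 ] w 24.4
shift mm [-0.3 18.8 -0.2] after-turn axes [-0.3 18.8 -0.1] rotvec [-0.003 -0.001 -0.   ]
24 x lo/hi [-13.2  12.4] mid -0.4 top y -35.9 1253
32 x lo/hi [-13.3  12.3] mid -0.5 top y -35.8 1331
40 x lo/hi [-13.2  12.1] mid -0.6 top y -35.8 1387
48 x lo/hi [-13.3  12.3] mid -0.5 top y -35.8 1478
56 x lo/hi [-13.2  12.1] mid -0.5 top y -35.7 1798
64 x lo/hi [-6.5  5.3] mid -0.6 top y -28.2 687
72 x lo/hi [-7.   5.6] mid -0.7 top y -28.6 789
80 x lo/hi [-7.2  5.8] mid -0.7 top y -28.6 805
z max [82.79877181 83.50365041]
n 785 x [44.1 55.2] z [53.8 62.6]
44 y -15.3 21.1 mid 2.91 slopes [-0.14  1.03] V y 11.39
48 y -15.2 20.9 mid 2.86 slopes [-0.2   0.95] V y 10.25
52 y -15.6 20.8 mid 2.59 slopes [-0.07  1.01] V y 13.05
-58 housing y [-46.4  53.2] 39.3
-46 housing y [-46.5  52.8] 39.6
-34 housing y [-46.   52.7] 39.7
```

View pics/w6.png

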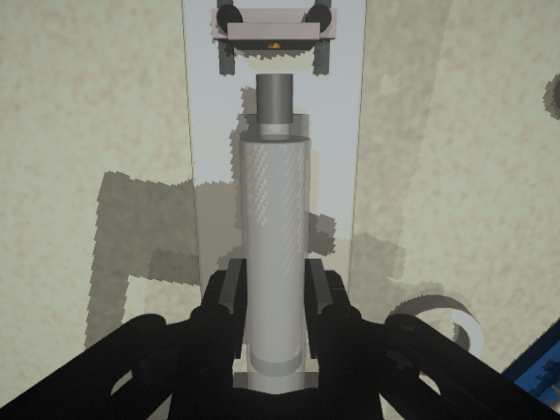

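The cap (275,98) is aligned with the plate and its pin (274,45), and short of them. Lowering gently now.

```bash
python3 - <<'E'
from h import *
from rig import r
m=r.camera_model("wrist");z=np.load("w6.npz");d=z['d'];m['xyz']=z['xyz'];m['orientation']=z['ori'];C=cloud(m,d)
a=np.radians(23.15);ex=np.array([np.cos(a),np.sin(a)]);ey=np.array([-ex[1],ex[0]]);X=(C[...,:2]-[.5358,.1542])@ex*1e3;Y=(C[...,:2]-[.5358,.1542])@ey*1e3
q=(d>0)&(C[...,2]>.05)&(C[...,2]<.08)&(abs(Y)<18)&(X>74)&(X<110); print("plate face x",np.percentile(X[q],[2,10,50]).round(1),q.sum())
E
python3 -m creep '[[15,0,10,0,0,0,0],[15,0,8,0,0,0,0],[15,0,8,0,0,0,0],[15,0,6,0,0,0,0],[15,0,0,0,0,0,0]]'
python3 go.py .5259 .1492 .0472 23.15
```

```text
plate face x [ 86.2  87.6 101.1] 1551
clock: 8.65
eef_pos: [0.5267, 0.1491, 0.0545]
tool_rot: [0.591, -0.589, 0.389, -0.39]
contact_force: [0.5, -0.2, -0.2]
width: 0.283
t 8.65 pos [0.5267 0.1491 0.0545] F [ 0.5  -0.15 -0.2 ] w 24.2
shift mm [-0.4  7.3 -0.8] after-turn axes [-0.4  7.3 -0.7] rotvec [-0.004 -0.     0.   ]
```

```bash

python3 -m creep '[[15,-0.4,3,-0.7,-0.003,0,0],[15,0,1.5,0,0,0,0],[15,0,0,0,0,0,0]]'
python3 go.py .5259 .1492 .0472 23.15
python3 -m creep '[[15,0,1,0,0,0,0],[15,0,0,0,0,0,0]]'
python3 go.py .5259 .1492 .0472 23.15
```

```text
clock: 8.95
eef_pos: [0.526, 0.1493, 0.0495]
tool_rot: [0.59, -0.59, 0.389, -0.39]
contact_force: [-0.3, -0.3, -1.1]
width: 0.287
t 8.95 pos [0.526  0.1493 0.0495] F [-0.26 -0.27 -1.14] w 24.5
shift mm [ 0.   2.3 -0.2] after-turn axes [ 0.   2.3 -0.2] rotvec [-0.001 -0.     0.   ]
clock: 9.15
eef_pos: [0.5264, 0.1493, 0.0488]
tool_rot: [0.59, -0.59, 0.389, -0.39]
contact_force: [-0.2, -0.1, -1.5]
width: 0.287
t 9.15 pos [0.5264 0.1493 0.0488] F [-0.24 -0.11 -1.53] w 24.5
shift mm [-0.1  1.6 -0.5] after-turn axes [-0.1  1.6 -0.5] rotvec [-0.001 -0.     0.   ]
```

```bash
for i in 1; do python3 -m creep '[[15,0,0.7,0,0,0,0],[15,0,0,0,0,0,0]]'; done
python3 -m creep '[[15,0,0.6,0,0,0,0],[15,0,0,0,0,0,0]]'
python3 go.py .5259 .1492 .0472 23.15
```

```text
clock: 9.35
eef_pos: [0.5266, 0.1494, 0.0484]
tool_rot: [0.591, -0.589, 0.389, -0.39]
contact_force: [0.6, -0.1, -0.5]
width: 0.285
clock: 9.55
eef_pos: [0.5267, 0.1494, 0.0479]
tool_rot: [0.591, -0.589, 0.389, -0.39]
contact_force: [-0.4, 0.3, -0.8]
width: 0.281
t 9.55 pos [0.5267 0.1494 0.0479] F [-0.35  0.3  -0.85] w 24.0
shift mm [-0.1  0.7 -0.8] after-turn axes [-0.1  0.7 -0.8] rotvec [-0.003 -0.     0.   ]
```

```bash
python3 -m creep '[[15,0,0.7,0,0,0,0],[15,0,0,0,0,0,0]]'
python3 -m creep '[[15,0,0.7,0,0,0,0],[15,0,0,0,0,0,0]]'
python3 go.py .5259 .1492 .0472 23.15
```

```text
clock: 9.75
eef_pos: [0.5269, 0.1496, 0.0475]
tool_rot: [0.591, -0.589, 0.389, -0.39]
contact_force: [-1.3, -0.1, -0.2]
width: 0.283
clock: 9.95
eef_pos: [0.5269, 0.1498, 0.0474]
tool_rot: [0.591, -0.589, 0.389, -0.39]
contact_force: [-0.4, 0.4, -0.8]
width: 0.284
t 9.95 pos [0.5269 0.1498 0.0474] F [-0.43  0.41 -0.82] w 24.3
shift mm [ 0.2  0.1 -1.1] after-turn axes [ 0.2  0.2 -1.1] rotvec [-0.004 -0.001 -0.   ]
```

```bash
python3 -m creep '[[15,0,0.7,-0.5,0,0,0],[15,0,0,0,0,0,0]]'
python3 -m creep '[[15,0,0.7,-0.4,0,0,0],[15,0,0,0,0,0,0]]'
python3 go.py .5259 .1492 .0472 23.15
```

```text
clock: 10.15
eef_pos: [0.5269, 0.1498, 0.0473]
tool_rot: [0.592, -0.589, 0.389, -0.391]
contact_force: [0.1, 0.7, -0.3]
width: 0.285
clock: 10.35
eef_pos: [0.5269, 0.1499, 0.0472]
tool_rot: [0.592, -0.588, 0.388, -0.391]
contact_force: [-0.3, 0.1, 2.4]
width: 0.283
t 10.35 pos [0.5269 0.1499 0.0472] F [-0.28  0.13  2.44] w 24.2
shift mm [ 0.2  0.  -1.2] after-turn axes [ 0.2  0.  -1.2] rotvec [-0.006 -0.001  0.   ]
```

Contact felt (+2.4 N) at exactly the predicted height (0.0472). Letting go.

```bash
python3 -m creep '[[26,0,0,0,0,0,0],[29,0,0,0,0,0,0],[34,0,0,0,0,0,0],[38,0,0,0,0,0,0],[38,0,0,0,0,0,0]]' 20
python3 go.py .5259 .1492 .0472 23.15; python3 syr.py w7; python3 -c "
import rig,cv2
p,d=rig.r.camera('scene');cv2.imwrite('pics/s7.png',cv2.resize(p[120:260,230:400],None,fx=4,fy=4)[...,::-1])"
```

```text
clock: 10.85
eef_pos: [0.5267, 0.1495, 0.046]
tool_rot: [0.591, -0.589, 0.389, -0.391]
contact_force: [-0.3, 0.6, -0.2]
width: 0.445
t 10.85 pos [0.5267 0.1495 0.046 ] F [-0.26  0.63 -0.16] w 38.0
shift mm [-0.1 -1.2 -0.8] after-turn axes [-0.1 -1.2 -0.8] rotvec [-0.005 -0.001  0.   ]
24 x lo/hi [-13.6  12. ] mid -0.8 top y -36.9 1288
32 x lo/hi [-13.6  11.8] mid -0.9 top y -36.9 1340
40 x lo/hi [-16.8  14.8] mid -1.0 top y -36.8 1547
48 x lo/hi [-17.9  16.2] mid -0.9 top y -36.7 1756
56 x lo/hi [-17.6  15.8] mid -0.9 top y -36.5 2211
64 x lo/hi [-17.5  16. ] mid -0.7 top y -28.8 1356
72 x lo/hi [-7.3  5.5] mid -0.9 top y -29.6 816
80 x lo/hi [-7.2  5.5] mid -0.9 top y -29.4 846
96 x lo/hi [-19.6  17.7] mid -1.0 top y -38.6 2176
z max [99.66387185 99.9326542 ]
```

View pics/w7.png

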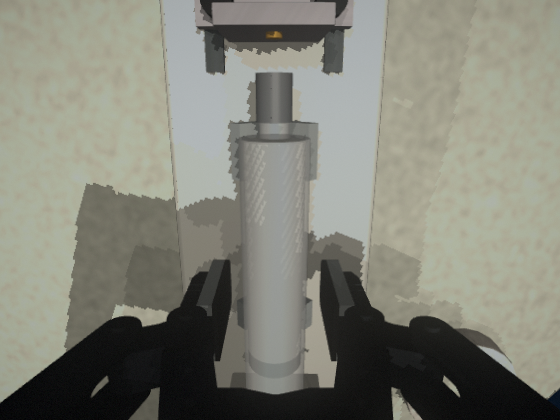

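View pics/s7.png

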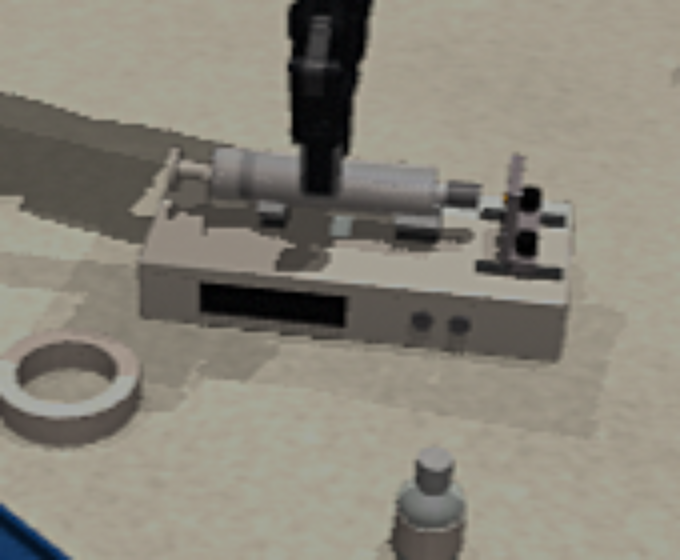

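Seated: barrel centre and front saddle centre agree in tool x (-0.9 and -0.8 mm). The cap is short of the plate at (275,98), with the pin at (274,35). I'll centre the jaws, regrip lightly and push along the V.

```bash
python3 -m creep '[[34,-0.9,0,0,-0.004,0,0],[32,0,0,0,0,0,0],[20,0,0,0,0,0,0],[20,0,0,0,0,0,0],[15,0,0,0,0,0,0],[15,0,0,0,0,0,0]]' 25
python3 go.py .5259 .1492 .0472 23.15
python3 -m creep '[[15,0,0,2,0,0,0],[15,0,0,2,0,0,0],[15,0,0,2,0,0,0],[15,0,0,0,0,0,0]]'
python3 go.py .5259 .1492 .0472 23.15
```

```text
clock: 11.55
eef_pos: [0.5265, 0.1499, 0.0463]
tool_rot: [-0.59, 0.59, -0.389, 0.39]
contact_force: [0.2, -0.6, 1.2]
width: 0.296
t 11.55 pos [0.5265 0.1499 0.0463] F [ 0.17 -0.61  1.17] w 25.3
shift mm [ 0.4 -0.9 -0.8] after-turn axes [ 0.4 -0.9 -0.8] rotvec [-0.001 -0.     0.001]
clock: 11.95
eef_pos: [0.5267, 0.15, 0.0462]
tool_rot: [-0.586, 0.594, -0.391, 0.387]
contact_force: [0.2, 0.1, 0.6]
width: 0.295
t 11.95 pos [0.5267 0.15   0.0462] F [0.24 0.05 0.55] w 25.2
shift mm [ 0.4 -1.  -1.1] after-turn axes [ 0.4 -1.  -1.1] rotvec [0.012 0.    0.001]
```

```bash
python3 -m creep '[[15,0,0,3,-0.01,0,0]]'
python3 go.py .5259 .1492 .0472 23.15
python3 -m creep '[[15,0,0,3,0,0,0]]'
python3 go.py .5259 .1492 .0472 23.15
```

```text
clock: 12.05
eef_pos: [0.5283, 0.1507, 0.0462]
tool_rot: [-0.583, 0.598, -0.394, 0.385]
contact_force: [-3.9, -2.3, 2.3]
width: 0.292
t 12.05 pos [0.5283 0.1507 0.0462] F [-3.89 -2.26  2.34] w 25.0
shift mm [ 0.4 -0.9 -2.9] after-turn axes [ 0.4 -1.  -2.8] rotvec [0.025 0.    0.001]
clock: 12.15
eef_pos: [0.5308, 0.1518, 0.0462]
tool_rot: [-0.582, 0.598, -0.394, 0.384]
contact_force: [-6.2, -3.4, 5.2]
width: 0.294
t 12.15 pos [0.5308 0.1518 0.0462] F [-6.23 -3.41  5.21] w 25.1
shift mm [ 0.5 -0.9 -5.6] after-turn axes [ 0.5 -1.  -5.6] rotvec [0.027 0.    0.001]
```

I gave that pitch correction the wrong sign, so the tool is tilted 0.027 rad. I'll right it before pushing on.

```bash
python3 -m creep '[[15,0,-0.3,0,0.02,0,0],[15,0,0,0,0.01,0,0]]'
python3 go.py .5259 .1492 .0472 23.15

```

```text
clock: 12.35
eef_pos: [0.5322, 0.1523, 0.0462]
tool_rot: [0.592, -0.589, 0.388, -0.391]
contact_force: [-2.2, -2.3, 2.9]
width: 0.294
t 12.35 pos [0.5322 0.1523 0.0462] F [-2.18 -2.26  2.94] w 25.1
shift mm [ 0.4 -1.  -7. ] after-turn axes [ 0.4 -1.  -7. ] rotvec [-0.006  0.     0.001]
```

```bash
python3 -m creep '[[15,0,-0.3,0,-0.004,0,0]]'; python3 go.py .5259 .1492 .0472 23.15; python3 syr.py w8|tail -4
python3 - <<'E'
from h import *
from rig import r
m=r.camera_model("wrist");z=np.load("w8.npz");d=z['d'];m['xyz']=z['xyz'];m['orientation']=z['ori'];C=cloud(m,d)
s=r.read_state();T=(C-s['eef_pos'])@Rq(s['tool_rot'])*1e3
k=(d>0)&(abs(T[...,0])<6)&(T[...,1]>-32)&(T[...,1]<-15)&(T[...,2]>60)&(T[...,2]<130)
print(np.histogram(T[k][:,2],bins=np.arange(60,116,2)))
E
```

```text
clock: 12.45
eef_pos: [0.5324, 0.1525, 0.0464]
tool_rot: [0.591, -0.589, 0.389, -0.39]
contact_force: [0.0, 0.1, -0.9]
width: 0.297
t 12.45 pos [0.5324 0.1525 0.0464] F [ 0.01  0.13 -0.95] w 25.4
shift mm [ 0.5 -0.8 -7.2] after-turn axes [ 0.5 -0.8 -7.2] rotvec [-0.004  0.     0.001]
80 x lo/hi [-6.8  6.1] mid -0.4 top y -29.4 849
88 x lo/hi [-19.   18.1] mid -0.4 top y -37.8 1117
96 x lo/hi [-19.4  18.6] mid -0.4 top y -38.6 2619
z max [98.24009804 98.64003467]
(array([159, 159, 150, 182, 169, 185, 177, 174, 197, 196, 171, 157,   0,
         0,  64, 170,   0,   0,   0,   0,   0,   0,   0,   0,   0,   0,
         0]), array([ 60,  62,  64,  66,  68,  70,  72,  74,  76,  78,  80,  82,  84,
        86,  88,  90,  92,  94,  96,  98, 100, 102, 104, 106, 108, 110,
       112, 114]))
```

View pics/w8.png

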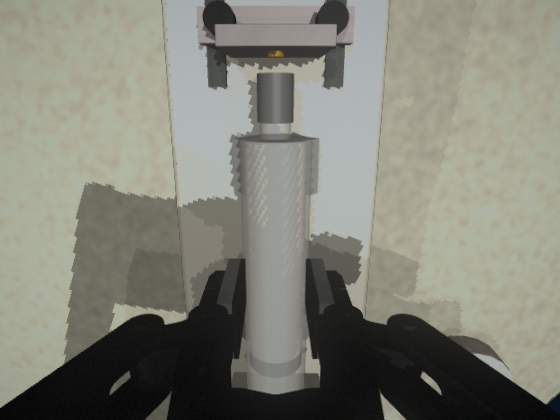

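The syringe follows the grip: cap end at tool z 83.5, pin at about 88, plate at about 90. Force is back to zero, and I'll push on in small steps.

```bash
python3 -m creep '[[15,0,0,2,0.004,0,0]]'
python3 -m creep '[[15,0,0,1.5,0.004,0,0]]'
python3 go.py .5259 .1492 .0472 23.15
```

```text
clock: 12.6
eef_pos: [0.535, 0.1538, 0.0465]
tool_rot: [0.593, -0.588, 0.388, -0.391]
contact_force: [1.8, -0.4, 0.2]
width: 0.292
clock: 12.7
eef_pos: [0.5368, 0.1545, 0.0464]
tool_rot: [0.594, -0.586, 0.387, -0.392]
contact_force: [-0.4, -0.5, 0.8]
width: 0.296
t 12.7 pos [0.5368 0.1545 0.0464] F [-0.38 -0.53  0.75] w 25.3
shift mm [  0.6  -0.9 -12.1] after-turn axes [  0.6  -0.8 -12.1] rotvec [-0.013  0.     0.001]
```

```bash
python3 -m creep '[[15,0,0,0,-0.01,0,0]]'
python3 go.py .5259 .1492 .0472 23.15
python3 -m creep '[[15,0,0,0.7,0,0,0]]'
python3 go.py .5259 .1492 .0472 23.15
python3 -m creep '[[15,0,0,0.7,0,0,0]]'
python3 go.py .5259 .1492 .0472 23.15
```

```text
clock: 12.8
eef_pos: [0.5369, 0.1545, 0.0464]
tool_rot: [0.591, -0.589, 0.389, -0.39]
contact_force: [-0.2, -1.2, 0.2]
width: 0.295
t 12.8 pos [0.5369 0.1545 0.0464] F [-0.15 -1.18  0.19] w 25.2
shift mm [  0.6  -0.8 -12.2] after-turn axes [  0.6  -0.8 -12.2] rotvec [-0.003  0.     0.001]
clock: 12.9
eef_pos: [0.5379, 0.1549, 0.0464]
tool_rot: [0.591, -0.589, 0.388, -0.39]
contact_force: [-0.3, 0.1, 0.4]
width: 0.301
t 12.9 pos [0.5379 0.1549 0.0464] F [-0.32  0.11  0.4 ] w 25.7
shift mm [  0.5  -0.9 -13.3] after-turn axes [  0.5  -0.8 -13.3] rotvec [-0.003  0.     0.001]
clock: 13.0
eef_pos: [0.5385, 0.1551, 0.0463]
tool_rot: [0.591, -0.59, 0.389, -0.39]
contact_force: [-1.1, -0.9, 1.0]
width: 0.295
t 13.0 pos [0.5385 0.1551 0.0463] F [-1.12 -0.9   1.  ] w 25.2
shift mm [  0.5  -0.9 -13.9] after-turn axes [  0.5  -0.9 -13.9] rotvec [-0.003  0.001  0.001]
```

```bash
python3 -m creep '[[15,0,0,0.7,0,0,0]]'
python3 go.py .5259 .1492 .0472 23.15
python3 -m creep '[[15,0,0,0.7,0,0,0]]'
python3 go.py .5259 .1492 .0472 23.15
```

```text
clock: 13.1
eef_pos: [0.5389, 0.1553, 0.0463]
tool_rot: [0.591, -0.59, 0.389, -0.39]
contact_force: [-1.6, -1.2, 0.9]
width: 0.294
t 13.1 pos [0.5389 0.1553 0.0463] F [-1.55 -1.2   0.86] w 25.1
shift mm [  0.5  -0.9 -14.4] after-turn axes [  0.5  -0.9 -14.4] rotvec [-0.002  0.001  0.001]
clock: 13.2
eef_pos: [0.5392, 0.1554, 0.0462]
tool_rot: [0.59, -0.59, 0.389, -0.39]
contact_force: [-2.2, -1.8, 0.6]
width: 0.298
t 13.2 pos [0.5392 0.1554 0.0462] F [-2.2  -1.76  0.56] w 25.4
shift mm [  0.4  -1.  -14.6] after-turn axes [  0.5  -1.  -14.6] rotvec [-0.001  0.001  0.001]
```

```bash
python3 -m creep '[[15,0,0,1.2,0,0,0]]'
python3 go.py .5259 .1492 .0472 23.15
python3 -m creep '[[15,0,0,1.5,0,0,0]]'
python3 go.py .5259 .1492 .0472 23.15
```

```text
clock: 13.3
eef_pos: [0.5395, 0.1555, 0.0462]
tool_rot: [-0.59, 0.591, -0.389, 0.389]
contact_force: [-3.2, -3.0, 3.9]
width: 0.291
t 13.3 pos [0.5395 0.1555 0.0462] F [-3.16 -3.03  3.94] w 24.9
shift mm [  0.4  -1.  -15. ] after-turn axes [  0.5  -1.  -15. ] rotvec [0.001 0.001 0.001]
clock: 13.4
eef_pos: [0.5394, 0.1555, 0.0462]
tool_rot: [-0.589, 0.592, -0.39, 0.389]
contact_force: [-5.9, -4.0, 4.4]
width: 0.299
t 13.4 pos [0.5394 0.1555 0.0462] F [-5.88 -4.02  4.42] w 25.5
shift mm [  0.4  -0.9 -14.9] after-turn axes [  0.5  -1.  -14.9] rotvec [0.005 0.001 0.001]
```

```bash
python3 -m creep '[[15,0,0,1.5,0.003,0,0]]'
python3 -m creep '[[15,0,0,1.5,0.003,0,0]]'
```

```text
clock: 13.5
eef_pos: [0.5395, 0.1555, 0.0462]
tool_rot: [-0.589, 0.592, -0.39, 0.389]
contact_force: [-4.2, -3.0, 5.2]
width: 0.295
clock: 13.6
eef_pos: [0.5394, 0.1555, 0.0462]
tool_rot: [-0.589, 0.592, -0.39, 0.388]
contact_force: [-3.9, -3.6, 4.7]
width: 0.293
```

```bash
python3 -m creep '[[15,0,0,2.2,0.003,0,0],[15,0,0,2.2,0.002,0,0]]'
python3 -m creep '[[15,0,0,2.4,0.002,0,0],[15,0,0,2.4,0.002,0,0]]'
```

```text
clock: 13.8
eef_pos: [0.5393, 0.1555, 0.0462]
tool_rot: [-0.587, 0.593, -0.391, 0.387]
contact_force: [-6.0, -4.1, 5.8]
width: 0.295
clock: 14.0
eef_pos: [0.5392, 0.1554, 0.0462]
tool_rot: [-0.586, 0.595, -0.392, 0.386]
contact_force: [-7.1, -4.8, 6.2]
width: 0.298
```

```bash
python3 -m creep '[[15,0,-0.2,2.4,0.006,0,0],[15,0,-0.2,2.4,0.006,0,0],[15,0,-0.2,2.4,0.005,0,0]]'
python3 go.py .5259 .1492 .0472 23.15
```

```text
clock: 14.3
eef_pos: [0.5392, 0.1554, 0.0462]
tool_rot: [-0.586, 0.595, -0.392, 0.386]
contact_force: [-6.0, -3.7, 4.5]
width: 0.291
t 14.3 pos [0.5392 0.1554 0.0462] F [-5.97 -3.66  4.46] w 24.9
shift mm [  0.4  -0.8 -14.7] after-turn axes [  0.5  -1.  -14.7] rotvec [ 0.015  0.002 -0.   ]
```

```bash
python3 -m creep '[[15,0,-0.2,2.8,0.008,0,0],[15,0,-0.2,2.8,0.008,0,0],[15,0,-0.2,2.8,0.008,0,0]]'
python3 -m creep '[[15,0,-0.2,2.8,0.008,0,0],[15,0,-0.2,2.8,0.008,0,0],[15,0,-0.2,2.8,0.008,0,0],[15,0,-0.2,2.8,0.008,0,0]]'
python3 go.py .5259 .1492 .0472 23.15; python3 syr.py w9|tail -4
```

```text
clock: 14.6
eef_pos: [0.5394, 0.1555, 0.0462]
tool_rot: [-0.589, 0.593, -0.391, 0.387]
contact_force: [-6.2, -4.4, 4.4]
width: 0.298
clock: 15.0
eef_pos: [0.5396, 0.1556, 0.0462]
tool_rot: [0.592, -0.59, 0.389, -0.388]
contact_force: [-6.4, -3.6, 4.3]
width: 0.292
t 15.0 pos [0.5396 0.1556 0.0462] F [-6.39 -3.64  4.3 ] w 25.0
shift mm [  0.5  -1.  -15.1] after-turn axes [  0.5  -1.  -15.1] rotvec [-0.002  0.003 -0.002]
80 x lo/hi [-16.7  16.4] mid -0.1 top y -38.3 1203
88 x lo/hi [-19.2  18.7] mid -0.2 top y -39.1 2520
96 x lo/hi [-24.4  24.5] mid 0.0 top y -15.6 960
z max [98.76772742 99.73438135]
```

View pics/w9.png

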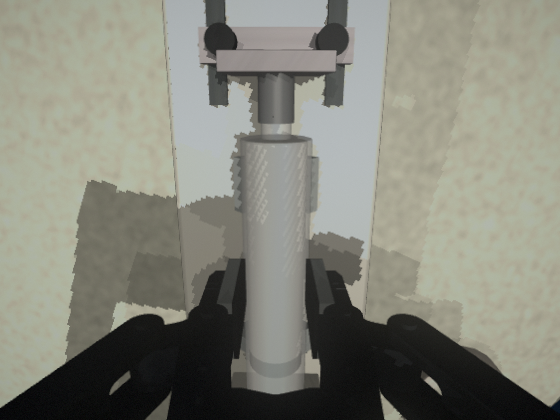

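The cap (275,98) bears on the plate face and the pin has disappeared behind it; the axial force is about 7 N. The V also carries about 4–5 N downward, and its friction could take some of that push. I'll unload vertically and hold again so the stop clearly gets its share.

```bash
python3 -m creep '[[15,0,-0.8,2.8,0,0,0],[15,0,-0.8,2.8,0,0,0]]'
python3 -m creep '[[15,0,-0.8,3,0,0,0],[15,0,-0.8,3,0,0,0]]'
python3 go.py .5259 .1492 .0472 23.15
```

```text
clock: 15.25
eef_pos: [0.5393, 0.1556, 0.0464]
tool_rot: [-0.588, 0.594, -0.391, 0.386]
contact_force: [-5.0, -4.0, 0.7]
width: 0.293
clock: 15.45
eef_pos: [0.5389, 0.1553, 0.0463]
tool_rot: [-0.584, 0.598, -0.394, 0.383]
contact_force: [-6.4, -4.4, 2.0]
width: 0.297
t 15.45 pos [0.5389 0.1553 0.0463] F [-6.39 -4.37  1.99] w 25.4
shift mm [  0.5  -0.5 -14.4] after-turn axes [  0.5  -0.9 -14.4] rotvec [ 0.025  0.003 -0.003]
```

```bash
python3 -m creep '[[15,0,-0.8,3,0.012,0,0],[15,0,-0.8,3,0.012,0,0]]'
python3 -m creep '[[15,0,-0.8,3,0.01,0,0],[15,0,-0.8,3,0.01,0,0]]'
python3 -m creep '[[15,0,-0.8,3,0.009,0,0],[15,0,-0.8,3,0.009,0,0]]'
python3 -m creep '[[15,0,-0.8,3,0.009,0,0],[15,0,-0.8,3,0.009,0,0]]'
python3 -m creep '[[15,0,-0.8,3,0.009,0,0],[15,0,-0.8,3,0.009,0,0]]'
python3 go.py .5259 .1492 .0472 23.15
```

```text
clock: 15.65
eef_pos: [0.5392, 0.1555, 0.0462]
tool_rot: [-0.587, 0.594, -0.392, 0.385]
contact_force: [-6.7, -4.3, 1.8]
width: 0.293
clock: 15.85
eef_pos: [0.5394, 0.1556, 0.0463]
tool_rot: [-0.59, 0.592, -0.391, 0.386]
contact_force: [-5.9, -4.7, 1.2]
width: 0.297
clock: 16.05
eef_pos: [0.5395, 0.1557, 0.0462]
tool_rot: [0.591, -0.59, 0.39, -0.387]
contact_force: [-4.8, -4.3, 1.1]
width: 0.298
clock: 16.25
eef_pos: [0.5396, 0.1557, 0.0462]
tool_rot: [0.593, -0.589, 0.389, -0.388]
contact_force: [-5.8, -4.1, 1.4]
width: 0.298
clock: 16.45
eef_pos: [0.5398, 0.1558, 0.0462]
tool_rot: [0.595, -0.587, 0.388, -0.389]
contact_force: [-4.8, -3.8, 2.0]
width: 0.293
t 16.45 pos [0.5398 0.1558 0.0462] F [-4.81 -3.79  2.04] w 25.0
shift mm [  0.5  -1.1 -15.3] after-turn axes [  0.6  -1.  -15.3] rotvec [-0.01   0.004 -0.005]
```

Steady 6–8 N axial with a low flank load for over a second. Easing off and opening.

```bash
python3 -m creep '[[15,0,0,0.6,-0.008,0,0],[15,0,0,0.4,0,0,0]]'
python3 go.py .5259 .1492 .0472 23.15
python3 -m creep '[[27,0,0,0,0,0,0],[30,0,0,0,0,0,0],[36,0,0,0,0,0,0],[42,0,0,0,0,0,0],[42,0,0,0,0,0,0]]' 20
python3 go.py .5259 .1492 .0472 23.15; python3 syr.py w10|tail -4
```

```text
clock: 16.65
eef_pos: [0.5395, 0.1556, 0.0462]
tool_rot: [0.592, -0.59, 0.39, -0.386]
contact_force: [-3.4, -2.1, 2.1]
width: 0.296
t 16.65 pos [0.5395 0.1556 0.0462] F [-3.36 -2.13  2.13] w 25.3
shift mm [  0.5  -1.  -15. ] after-turn axes [  0.6  -1.  -15. ] rotvec [ 0.001  0.004 -0.006]
clock: 17.15
eef_pos: [0.5434, 0.1577, 0.0468]
tool_rot: [0.594, -0.588, 0.389, -0.388]
contact_force: [-0.1, 0.2, 0.5]
width: 0.492
t 17.15 pos [0.5434 0.1577 0.0468] F [-0.06  0.19  0.5 ] w 42.0
shift mm [  0.9  -0.6 -19.4] after-turn axes [  0.9  -0.4 -19.4] rotvec [-0.008  0.004 -0.006]
80 x lo/hi [-18.4  18.4] mid 0.0 top y -37.9 2064
88 x lo/hi [-23.7  23.7] mid 0.0 top y -37.9 1466
96 x lo/hi [-24.5  24.4] mid -0.0 top y -14.5 692
z max [96.55874762 97.72814048]
```

View pics/w10.png

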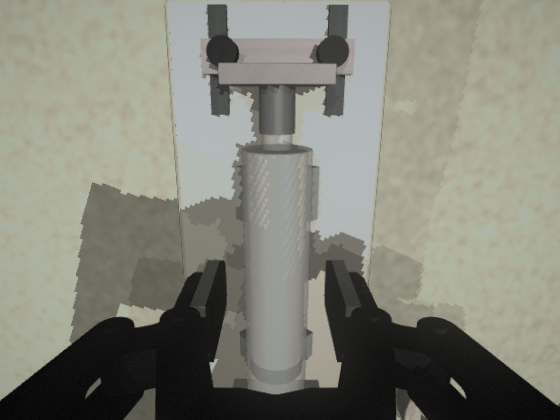

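The cap is still against the plate, and the fingers (222/330) are clear of the barrel (246–312). Withdrawing straight up.

```bash
python3 -m creep '[[42,0,-8,0,0,0,0],[42,0,-10,0,0,0,0],[42,0,0,0,0,0,0]]'
python3 go.py .5434 .1577 .13 23.15
python3 -m creep '[[42,0,-15,0,0,0,0],[42,0,-25,0,0,0,0],[42,0,-25,-5,0,0,0],[42,0,-25,-20,0,0,0],[42,0,-10,-20,0,0,0],[42,0,0,0,0,0,0]]'
python3 go.py .5434 .1577 .13 23.15
python3 syr.py w11 >/dev/null; python3 - <<'E'
from h import *
from rig import r
m=r.camera_model("wrist");z=np.load("w11.npz");d=z['d'];m['xyz']=z['xyz'];m['orientation']=z['ori'];C=cloud(m,d)
a=np.radians(23.15);ex=np.array([np.cos(a),np.sin(a)]);ey=np.array([-ex[1],ex[0]]);X=(C[...,:2]-[.5358,.1542])@ex*1e3;Y=(C[...,:2]-[.5358,.1542])@ey*1e3;Z=C[...,2]*1e3
for lo,hi in ((-40,-30),(-10,0),(20,28),(40,54),(70,75),(78,83)):
    q=(d>0)&(X>lo)&(X<hi)&(abs(Y)<17)&(Z>66)
    if q.sum()>10: print(lo,hi,"y mid",np.percentile(Y[q],[3,97]).mean().round(1),"top z",np.percentile(Z[q],96).round(1),q.sum())
q=(d>0)&(abs(Y)<5)&(Z>71)&(Z<76.5)&(X>60)&(X<110); print("cap/plate x",np.histogram(X[q],np.arange(70,104,2)))
q=(d>0)&(abs(Y)<18)&(abs(Y)>9)&(Z>66)&(Z<83)&(X>75)&(X<110); print("face x",np.percentile(X[q],[2,10,30]) if q.any() else None)
p,_=r.camera('scene');cv2.imwrite('pics/s11.png',cv2.resize(p[120:260,230:400],None,fx=4,fy=4)[...,::-1])
E
```

```text
clock: 17.5
eef_pos: [0.5438, 0.1578, 0.0665]
tool_rot: [0.595, -0.587, 0.388, -0.388]
contact_force: [0.3, -0.1, -0.0]
width: 0.493
t 17.5 pos [0.5438 0.1578 0.0665] F [ 0.33 -0.1  -0.02] w 42.1
shift mm [ -0.4 -63.5   0.1] after-turn axes [ -0.1 -63.5  -0.4] rotvec [-0.009  0.004 -0.006]
clock: 18.1
eef_pos: [0.5012, 0.1387, 0.1715]
tool_rot: [0.595, -0.587, 0.388, -0.389]
contact_force: [0.1, -0.1, 0.4]
width: 0.497
t 18.1 pos [0.5012 0.1387 0.1715] F [ 0.05 -0.07  0.42] w 42.4
shift mm [-0.5 42.  45.8] after-turn axes [-0.9 41.5 46.3] rotvec [-0.011  0.004 -0.005]
-40 -30 y mid -0.0 top z 83.2 494
-10 0 y mid -0.2 top z 83.2 546
20 28 y mid -0.5 top z 83.4 478
40 54 y mid -0.0 top z 83.1 880
70 75 y mid 0.1 top z 75.8 162
78 83 y mid 0.1 top z 76.1 172
cap/plate x (array([49, 47, 45, 43, 51, 47, 47, 46, 49,  0,  0,  0,  0,  0,  0,  0]), array([ 70,  72,  74,  76,  78,  80,  82,  84,  86,  88,  90,  92,  94,
        96,  98, 100, 102]))
face x [87.51257525 87.61044025 87.7277019 ]Traceback (most recent call last):
  File "syr.py", line 12, in <module>
    print("z max",np.percentile(T[k][:,2],[99,99.8]))
                  ~~~~~~~~~~~~~^^^^^^^^^^^^^^^^^^^^^
    return _quantile_unchecked(
        a, q, axis, out, overwrite_input, method, keepdims, weights)
    return _ureduce(a,
                    func=_quantile_ureduce_func,
    ...<5 lines>...
                    overwrite_input=overwrite_input,
                    method=method)
    r = func(a, **kwargs)
    result = _quantile(arr,
                       quantiles=q,
    ...<2 lines>...
                       out=out,
                       weights=wgt)
    slices_having_nans = np.isnan(arr[-1, ...])
                                  ~~~^^^^^^^^^
IndexError: index -1 is out of bounds for axis 0 with size 0
```

View pics/w11.png

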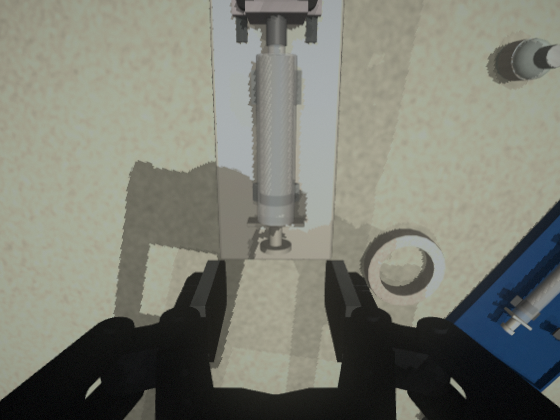

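View pics/s11.png

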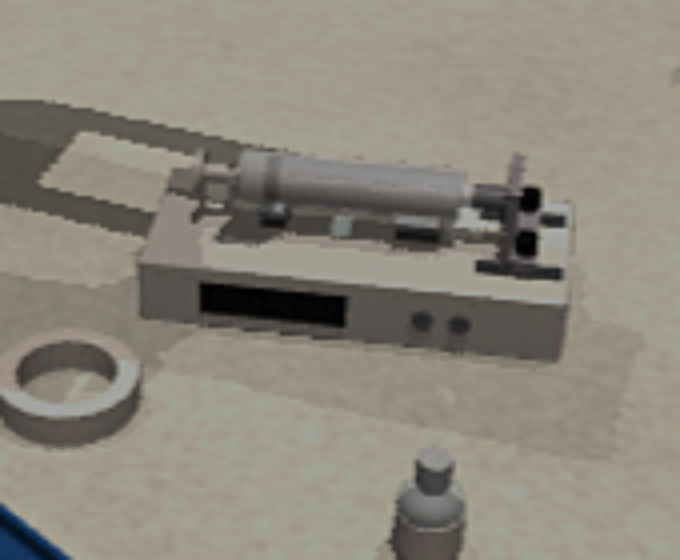

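The syringe lies level in the V: barrel top at 83.2 mm (83.0 expected), centred within 0.5 mm. The cap surface runs unbroken to the plate face at x ≈ 87.6 mm. The vial, tape and small syringe are in place, so I'm handing in.

```bash
python3 -c "
from rig import r
print(r.close_job())"
```

```text
the job is handed in; nothing more can be done
None
```

I moved the large syringe from the tray into the V of the dose checker, pushed it home against the steel plate, let go and handed the job in at about 18 s. The hand-in reports no verdict.

- **Pressing:** I regripped the syringe lightly and pushed it along the V by feel until it stopped. I then held about 5–8 N along the axis for more than 2 s; the highest reading, taken only at the end of each call, was about 8.5 N. The last second or more was with the downward load mostly taken off, because friction in the V could have been taking part of the push. The wrist force includes that friction, so the true force on the stop is somewhat lower.
- **Final checks:**
  - The barrel top is at 83.2 mm, where 83.0 was expected, and the axis is within 0.5 mm of the V's centre line.
  - The cap reaches the plate face, at about checker x = 87.6 mm.
  - The fingers are clear of the syringe.
  - The vial, tape roll and small syringe look undisturbed in the pictures. I did not measure how far they might have shifted.
- **What disagreed:**
  - The top camera put the checker about 3 mm to one side of where the wrist camera saw it. I used the wrist view, and contact came at the height it predicted.
  - One pitch correction early in the push had the wrong sign. It tilted the tool by 0.027 rad with 7 N of resistance while the cap was still short of the pin, and I righted it before pushing on.
  - My measuring script failed at the final look because the syringe was no longer under the tool; I took the final numbers from the same picture with separate code.

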